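# Hold the bathroom window opener's key switch on

### The job

Wake the window opener's control box: press its round button all the way down and let it come back up. Then take the key out of its wooden rest, push it fully home into the lock on the box past the sticky pins, turn it a quarter clockwise (seen from above) against the spring until it stops, and keep holding it turned: finish with the key still gripped, because the lock springs back if let go. Do not knock over or push away the tub, jar or vase.

Things in the scene. Friction and masses are not known exactly. Their poses are not given: they have to be found in the camera images.
- switchbox: White plastic control box fixed to the shelf, 100 (x) x 160 (y) x 60 mm high, with a square steel lock and a round grey push button on its flat top. Origin: centre of its underside. In its own frame the lock axis is at (0, -45) mm and the button axis at (0, +45) mm. Its place and yaw (within 0.4 rad) vary.
- reset_top (a point): Centre of the top of the round grey push button (cap diameter 28 mm). Its spring lets it go fully down at 5 N; it is pressed straight down.
- reset (a joint): Travel of the push button in m: 0 up, 0.006 fully down; springs back when released.
- keyway (a point): Centre of the keyway's mouth on the top face of the square steel plug (26 x 26 mm, 4 mm above the box top). z up; x along the slot, turning with the plug. Slot 14 (x) x 6.8 (y) mm, 34 deep, mouth chamfer 2 mm; the key fits either way round. Two sprung sticky pins, 11 and 19 mm down at opposite ends of the slot, resist: pushing the key home takes about 4 to 10 N.
- plug (a joint): Turn of the plug in rad: 0 at rest (slot along the box's own x), grows clockwise seen from above, hard stop at 1.571. A spring drives it back to 0 (0.03 N m at 0, 0.11 N m at the stop). The blade has up to about 0.2 rad of play in the slot, so the plug lags the key by that much.
- key: Loose 35 g key standing bow up in the rest. Origin: centre of the shoulder's flat underside, which meets the lock face when home (and the rest's top at first); z up. Steel blade 12 (x) x 5 (y) mm, 28 mm long below it, end pointed 45 deg. Shoulder 20 x 10 x 6 mm high; black bow 28 (x) x 10 (y) mm, 6 to 46 mm above the origin: grip across y, about 30 mm up.
- rest: Key rest: a wooden block 50 x 50 x 34 mm high fixed to the shelf, with a slot 13.8 x 6.8 mm, 32 mm deep, in the middle of its top that the key blade stands in; it changes places with the tub and the jar. Origin: centre of its underside; x along the slot.
- tub: Closed swab tub, clear plastic with white lid, diameter 74 mm, 72 mm high, loose. Leave alone. Origin: centre of its underside.
- jar: Closed glass jar with steel lid, diameter 68 mm, 90 mm high, loose. Leave alone. Origin: centre of its underside.
- vase: White ceramic vase, diameter 84 mm, 155 mm high, loose. Leave alone. Origin: centre of its underside.
Mind the look-alikes: they are no part of the job. What is meant by the key is not green, purple or white, and is the larger of those in its own colour.

How it is judged (in metres and radians):
On the way, in this order (a step that is already met when the one before it is completed fails the run):
1. the button is pressed fully down (value of joint reset above 0.005 m), for 0.1 s.
2. the button is let up again (value of joint reset below 0.001 m), for 0.1 s.
3. the key is fully home in the lock, before it is turned (z of key in the frame of keyway between -0.003 and 0.003 m and horizontal distance between key and keyway below 0.004 m and angle between key's own z axis and vertical below 0.12 rad and angle between the x axis of key and the x axis of keyway, either way round below 0.4 rad and value of joint plug below 0.3 rad), for 0.1 s.
At the end, for the whole second after the job is handed in: Key home in the lock (shoulder within 3 mm of the lock face, 4 mm of its axis, upright within 0.12 rad, in line with the slot within 0.4 rad), plug held turned clockwise beyond 1.25 rad with the fingers still gripping the key (over 1 N), button up (z of key in the frame of keyway between -0.003 and 0.003 m and horizontal distance between key and keyway below 0.004 m and angle between key's own z axis and vertical below 0.12 rad and angle between the x axis of key and the x axis of keyway, either way round below 0.4 rad and value of joint plug above 1.25 rad and contact force between the fingers and key above 1 N and value of joint reset below 0.001 m); the arm keeps its last pose, push and grip.
It fails at once if the swab tub is knocked over or pushed away (more than 40 mm, or tipped more than 0.5 rad) (distance of tub from where it was at the start of the episode above 0.04 m or angle between tub's own z axis and vertical above 0.5 rad).
It fails at once if the glass jar is knocked over or pushed away (more than 40 mm, or tipped more than 0.5 rad) (distance of jar from where it was at the start of the episode above 0.04 m or angle between jar's own z axis and vertical above 0.5 rad).
It fails at once if the vase is knocked over or pushed away (more than 40 mm, or tipped more than 0.5 rad) (distance of vase from where it was at the start of the episode above 0.04 m or angle between vase's own z axis and vertical above 0.5 rad).
It also fails if it takes over 56 s, if anything falls off the work surface, if the arm or the gripper's body presses on something with over 40 N, if the wrist force passes 120 N, or if a joint passes its speed limit or range.

### The arm

A 7-joint arm with a two-finger parallel gripper is mounted at the origin on the work surface. World frame = base frame: x ahead of the robot, y to its left, z up, the work surface at z = 0. Lengths are in m, angles in degrees, forces in N, time in s.
With the tool pointing down it reaches from about 0.425 to 0.875 m from the base axis. Payload 4.7 kg.
Tool frame: the origin (TCP) lies between the finger pads; the fingertips stand 22 mm ahead of it and the grasp point (between the pads) lies 3 mm ahead of it; z points along the fingers, y is the line along which they close (so a half turn about z gives the same grasp; the last joint's range is limited). The gripper opens to 87 mm and grips with 3 to 60 N. Pads are 19 mm wide; open, the fingers measure 117 mm over their backs; the gripper's body (75 mm by 190 mm) begins 51 mm behind the grasp point.
Start: joints at [-70.353, 18.392, -4.016, 83.108, 1.295, 78.541, -3.26], TCP at [0.21, 0.615, 0.22] pointing down, gripper open.
Joint ranges: [-163.93, 163.93], [-17.29, 119.83], [-79.2, 71.16], [3.27, 140.29], [-89.18, 269.18], [5.43, 117.66], [-154.24, 154.24]. Speed limits (degrees/s): [147.25, 147.25, 180, 180, 180, 180, 180].

### API

Orientations are given as [roll, pitch, yaw] about the fixed x, y, z axes, in that order (R = Rz(yaw) Ry(pitch) Rx(roll)).
In Python, from cell import env gives the robot as it stands.
- The arm moves only by the tool drive_tool, never from a script. Its argument "moves" is a list of rows, each a list of 3 entries, a list of its own where there are three numbers: the shift along the tool's x, y, z in mm, then the turn, a rotation vector about the tool's x, y, z in rad, then the closure, from 0 (fully open) to 1 (shut). In form: [[[x, y, z], [wx, wy, wz], jaw], ...]. A call has 1 to 12 rows; each row shifts and turns the commanded pose from where the row before left it, along the tool's axes as they then stand; what a row does not reach is not made up. A row lasts 1/12 s, in which the tool goes at most 41.7 mm and 7.16 degrees, less where a joint would pass 70% of its speed; a pose out of reach is approached as far as the arm can. A call with a gripper value outside its range is refused whole. The fingers move at their own pace and stop on an object; "newtons" is the grip in N (left out, the last holds). Time passes only in rows, so rows that do not move let the fingers close. It gives the time, the measured TCP pose, the force, the opening and the grip force at its end, in the units of the state.
- env.get_obs(): the state, without advancing time (a new reading comes with each control period).
- env.read_camera(name): name is "side" or "top"; returns (picture, depth): 420x560x3 uint8, blue, green, red; 420x560 float32, m along the optical axis (not along the pixel's ray), 0 where there is no reading.
- env.get_calibration(name): a dict with "fx", "fy", "cx", "cy" (pixels), "T" (4x4, takes a point from camera to world coordinates). Camera axes: x right, y down, z forward; pixel columns grow to the right and rows downward; lengths in m; the calibration is good to about 2 mm. A picture is of the moment at which its call begins. get_calibration takes no time and is no camera call.
- env.sign_off(): hands the job in; it is judged then, once.
The state is a dict: "time_s": time; "qpos": joint angles; "joint_velocities": joint speeds; "effort": joint torques, N m; "tool_pos": TCP position; "tool_rot": TCP orientation; "force": force on the tool from outside, world axes, zero at the start; "wrist_torque": the same for the moment, N m; "grip_width": finger opening in m; "grasp_force": force on a finger pad.
Only numpy, scipy, OpenCV 4.12 (cv2) and the standard library are available. Lean on these libraries where they do the work, as an engineer would, in place of code of your own. Each camera call takes 0.05 s, during which the arm holds its last target. There are 200 camera calls.

## Working session

There is one attempt and no reset: what is moved stays moved. The work goes in short steps, Python scripts to look and compute and a tool call to move; the robot and the scene stay as the last step left them, time stands still between calls to the robot, and variables do not carry over. Pictures are saved under pics/ and viewed, at most 10 in all, crops included, and the job is handed in when it is done.

Besides the shell and the picture viewer there is one more tool, called after "Request:" as name(argument=value, ...) on one line, values as JSON. drive_tool: Moves the arm, as the interface text tells. Its arguments: {"type":"object","properties":{"moves":{"type":"array"},"newtons":{"type":"number"}},"required":["moves"]}

```bash
mkdir -p pics; cat > h.py <<'E'
import numpy as np, cv2
from cell import env
def ray(name,u,v,z):
    c=env.get_calibration(name);T=np.array(c["T"])
    d=T[:3,:3]@np.array([(u-c["cx"])/c["fx"],(v-c["cy"])/c["fy"],1]);o=T[:3,3]
    return o+d*(z-o[2])/d[2]
def pts(name,D):
    c=env.get_calibration(name);T=np.array(c["T"]);v,u=np.mgrid[:D.shape[0],:D.shape[1]]
    P=np.stack([(u-c["cx"])/c["fx"]*D,(v-c["cy"])/c["fy"]*D,D],-1)
    return P@T[:3,:3].T+T[:3,3]
E
python3 - <<'E'
from h import *
for n in("top","side"):
    I,D=env.read_camera(n);np.savez(f"{n}0.npz",I=I,D=D);cv2.imwrite(f"pics/{n}0.png",I)
    c=env.get_calibration(n);print(n,c["fx"],np.round(c["T"],3).tolist())
print(env.get_obs())
E
```

```text
top 379.8469234292994 [[0.003, -0.99, 0.142, 0.461], [-1.0, -0.005, -0.012, 0.076], [0.012, -0.142, -0.99, 0.811], [0.0, 0.0, 0.0, 1.0]]
side 478.2208668933559 [[-0.955, -0.18, 0.237, 0.349], [-0.297, 0.633, -0.715, 0.718], [-0.021, -0.753, -0.658, 0.675], [0.0, 0.0, 0.0, 1.0]]
{'time_s': 0.1, 'qpos': array([-70.3554318 ,  18.43597572,  -4.01434634,  83.16970359,
         1.29646548,  78.54044764,  -3.26158298]), 'joint_velocities': array([ 0.11286652, -0.12239293, -0.0293653 , -0.07930892,  0.01447472,
       -0.0173776 ,  0.07960745]), 'effort': array([ 5.16318632e-04, -4.92573202e+01, -4.05496443e-01, -3.13395488e+01,
       -6.40736078e-02,  3.95450788e-02,  7.53091354e-05]), 'tool_pos': array([0.20976985, 0.61467956, 0.21874185]), 'tool_rot': array([-1.79899184e+02,  7.32651225e-03,  1.61162657e+02]), 'force': array([-0.576349  , -0.32282109,  0.27818543]), 'wrist_torque': array([0.0063792 , 0.02744763, 0.05127664]), 'grasp_force': 0.0, 'grip_width': 0.08722472712986068}
```

View pics/top0.png

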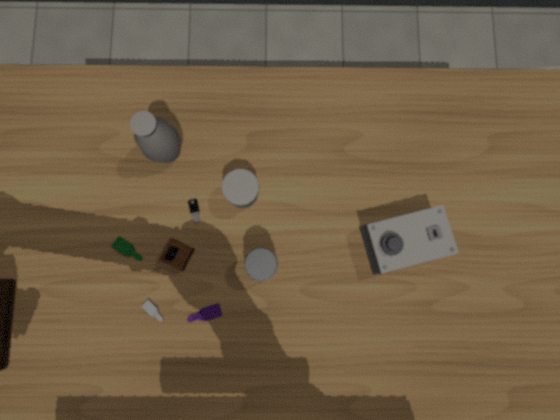

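View pics/side0.png

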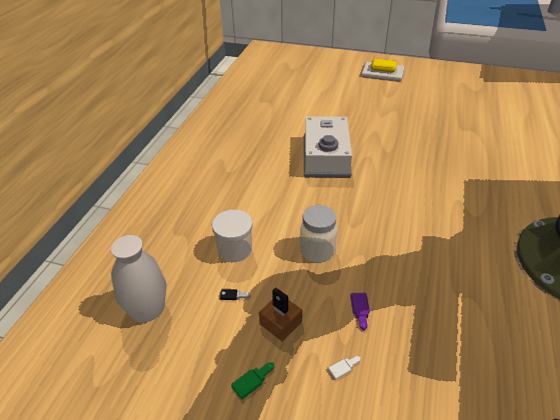

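Top view: the box is at about (412,240), with the button at (392,243) and the plug at (434,233). Two black keys are in view: one stands in the rest at top (172,254) / side (280,300), and a smaller one lies flat at top (195,210) / side (233,295). The standing, larger one fits the description. The green, purple and white ones are excluded by colour. Next I measure and confirm with a crop.

```bash
python3 - <<'E'
from h import *
d={n:np.load(n+"0.npz") for n in("top","side")}
a=cv2.resize(d["side"]["I"][270:350,200:320],None,fx=5,fy=5,interpolation=cv2.INTER_CUBIC)[:, :600]
b=cv2.resize(d["top"]["I"][195:275,150:210],None,fx=3.3,fy=3.3,interpolation=cv2.INTER_CUBIC)
c=cv2.resize(d["top"]["I"][200:280,360:460],None,fx=2,fy=2,interpolation=cv2.INTER_CUBIC)
o=np.zeros((600,800,3),np.uint8);o[:400,:600]=a;o[:b.shape[0],600:600+b.shape[1]]=b;o[400:560,:200]=c
cv2.imwrite("pics/crop.png",cv2.convertScaleAbs(o,alpha=1.6))
for n in d:
    P=pts(n,d[n]["D"])
    def sel(m,x,y,r,t):
        k=m&(np.hypot(P[...,0]-x,P[...,1]-y)<r)
        q=P[k]
        if len(q)<5: print(n,t,len(q));return
        R=cv2.minAreaRect((q[:,:2]*1000).astype(np.float32));print(n,t,len(q),"med",q.mean(0).round(4),"rect",np.round(R[0],1),np.round(R[1],1),round(R[2],1))
    z=P[...,2]
    bx=ray("top",412,240,.06);rs=ray("top",172,254,.06);lk=ray("top",434,233,.064);bt=ray("top",392,243,.07)
    sel((z>.05)&(z<.063),bx[0],bx[1],.12,"box")
    sel((z>.0625),lk[0],lk[1],.022,"plug")
    sel((z>.0645),bt[0],bt[1],.025,"button")
    sel((z>.028)&(z<.038),rs[0],rs[1],.05,"rest")
    sel((z>.045)&(z<.09),rs[0],rs[1],.04,"key")
    for t,u in(("tub",(240,187)),("jar",(261,264)),("vase",(155,135))):
        e=ray("top",*u,.07);sel(z>.03,e[0],e[1],.06,t)
E
```

```text
top box 3452 med [ 0.5211 -0.1971  0.0604] rect [ 521.5 -195.7] [100.  161.7] 14.8
top plug 156 med [ 0.532  -0.2392  0.0644] rect [ 531.9 -241.9] [36.9 36.4] 36.8
top button 403 med [ 0.5094 -0.1497  0.0763] rect [ 510.1 -151.4] [41.9 42.5] 27.9
top rest 488 med [0.4903 0.2775 0.0346] rect [490.9 280.1] [50.9 50.1] 64.5
top key 136 med [0.4906 0.2775 0.0719] rect [491.1 279.3] [10.2 27.2] 68.0
top tub 1109 med [0.6205 0.1466 0.0717] rect [621.4 147.3] [71.7 73.4] 0.7
top jar 1861 med [0.4656 0.0893 0.4516] rect [470.7 104.4] [64.7 64.3] 90.0
top vase 1813 med [0.7076 0.305  0.1144] rect [713.3 308.5] [64.2 81.1] 53.7
side box 1602 med [ 0.5207 -0.1881  0.0585] rect [ 522.4 -196.6] [100.4 168.7] 15.0
side plug 32 med [ 0.5318 -0.2357  0.0636] rect [ 533.5 -236.2] [23.6 27.7] 12.2
side button 229 med [ 0.5091 -0.1439  0.0737] rect [ 510.2 -147.6] [42.3 37.7] 6.2
side rest 641 med [0.4892 0.2876 0.0327] rect [490.6 280.2] [52.3 51.3] 63.9
side key 283 med [0.4899 0.2843 0.0664] rect [491.1 281.5] [10.4 28.7] 65.6
side tub 1395 med [0.618  0.158  0.0632] rect [621.8 149.3] [72.7 72.9] 59.7
side jar 1469 med [0.4679 0.1194 0.0707] rect [470.9 108.8] [62.5 65.2] 52.8
side vase 3287 med [0.7062 0.3322 0.1021] rect [714.5 325.3] [80.5 65.8] 24.4
```

View pics/crop.png

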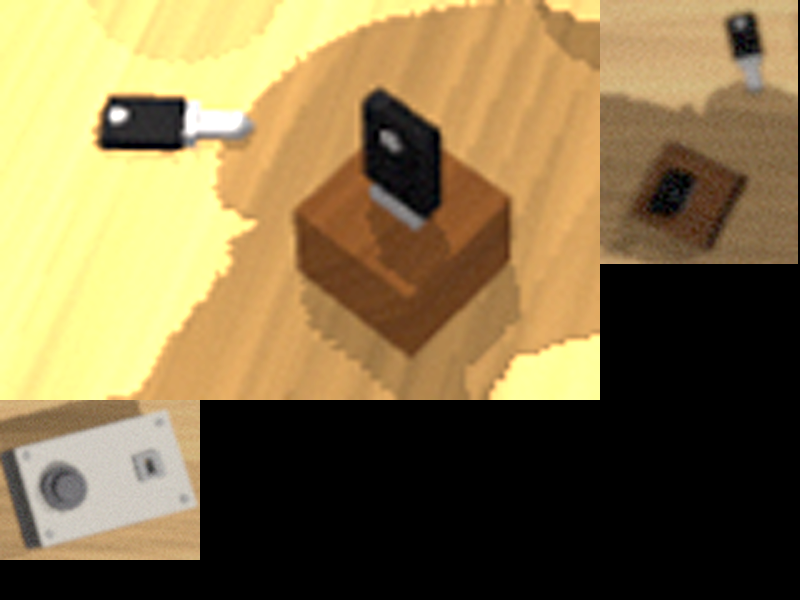

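The crop confirms it: the large black key stands in the rest, and the small black key lying flat is the look-alike. I start moving towards the button.

Request:
drive_tool(moves=[[[0, 0, 0], [0, 0, 0.1075], 0], [[-33.7, -19.5, 0], [0, 0, 0], 0], [[-33.7, -19.5, 0], [0, 0, 0], 0], [[-33.7, -19.5, 0], [0, 0, 0], 0], [[-33.7, -19.5, 0], [0, 0, 0], 0], [[-33.7, -19.5, 0], [0, 0, 0], 0], [[-33.7, -19.5, 0], [0, 0, 0], 0], [[-33.7, -19.5, 0], [0, 0, 0], 0], [[-33.7, -19.5, 0], [0, 0, 0], 0], [[-33.7, -19.5, 0], [0, 0, 0], 0], [[-33.7, -19.5, 0], [0, 0, 0], 0], [[-33.7, -19.5, 0], [0, 0, 0], 0]])

```text
time_s: 1.1
tool_pos: [0.4558, 0.2622, 0.2196]
tool_rot: [180.0, -0.0, 155.0]
force: [0.6, 0.6, 0.4]
grip_width: 0.087
grasp_force: 0.0
```

```bash
python3 - <<'E'
from h import *
for n in("top","side"):
    P=pts(n,np.load(n+"0.npz")["D"]);r=np.hypot(P[...,0]-.510,P[...,1]+.1525)
    for a in range(0,28,3):
        z=P[...,2][(r>=a/1e3)&(r<(a+3)/1e3)];print(n,a,len(z),np.percentile(z,[10,50,90]).round(4))
    q=P[(r<.035)&(P[...,2]>.0755)];print(q.mean(0),q.max(0),q.min(0))
E
```

```text
top 0 9 [0.0819 0.0825 0.0836]
top 3 25 [0.0821 0.0828 0.0845]
top 6 35 [0.0813 0.0824 0.0837]
top 9 51 [0.0812 0.0825 0.0837]
top 12 74 [0.0718 0.0785 0.0823]
top 15 70 [0.0715 0.0729 0.0744]
top 18 99 [0.0709 0.0726 0.074 ]
top 21 102 [0.0596 0.0619 0.0718]
top 24 121 [0.0592 0.0605 0.062 ]
top 27 133 [0.0591 0.0607 0.062 ]
[ 0.50953807 -0.15113057  0.08208361] [ 0.52192907 -0.13869477  0.08608811] [ 0.49660778 -0.16459241  0.07605846]
side 0 2 [0.0808 0.0813 0.0819]
side 3 10 [0.0792 0.0803 0.0816]
side 6 22 [0.0792 0.081  0.0824]
side 9 18 [0.0785 0.0803 0.0814]
side 12 63 [0.0701 0.0758 0.0807]
side 15 26 [0.0699 0.0707 0.076 ]
side 18 55 [0.0583 0.0689 0.0717]
side 21 89 [0.0584 0.0651 0.0706]
side 24 42 [0.058  0.059  0.0648]
side 27 48 [0.0573 0.059  0.0608]
[ 0.50993735 -0.14874072  0.07992672] [ 0.52350097 -0.13731121  0.08300826] [ 0.49700033 -0.1651236   0.07582112]
```

Request:
drive_tool(moves=[[[-20.4, -32.1, 0], [0, 0, 0], 1], [[-20.4, -32.1, 0], [0, 0, 0], 1], [[-20.4, -32.1, 0], [0, 0, 0], 1], [[-20.4, -32.1, 0], [0, 0, 0], 1], [[-20.4, -32.1, 0], [0, 0, 0], 1], [[-20.4, -32.1, 0], [0, 0, 0], 1], [[-20.4, -32.1, 0], [0, 0, 0], 1], [[-20.4, -32.1, 0], [0, 0, 0], 1], [[-20.4, -32.1, 0], [0, 0, 0], 1], [[-20.4, -32.1, 0], [0, 0, 0], 1], [[-20.4, -32.1, 20], [0, 0, 0], 1], [[0, 0, 35], [0, 0, 0], 1]])

```text
time_s: 2.1
tool_pos: [0.5115, -0.1597, 0.1688]
tool_rot: [-179.9, 0.6, 154.4]
force: [0.0, 0.0, 0.4]
grip_width: 0.015
grasp_force: 0.0
```

Request:
drive_tool(moves=[[[0, 0, 30], [0, 0, 0], 1], [[0, 0, 10], [0, 0, 0], 1], [[0, 0, 5], [0, 0, 0], 1], [[0, 0, 0], [0, 0, 0], 1], [[0, 0, 0], [0, 0, 0], 1]])

```text
time_s: 2.52
tool_pos: [0.5103, -0.1493, 0.1217]
tool_rot: [180.0, 0.1, 155.1]
force: [0.3, -0.6, 0.2]
grip_width: 0.0005
grasp_force: 0.0
```

Request:
drive_tool(moves=[[[-0.6, -2.5, 8], [0, 0, 0], 1], [[0, 0, 6], [0, 0, 0], 1], [[0, 0, 4], [0, 0, 0], 1], [[0, 0, 2], [0, 0, 0], 1], [[0, 0, 2], [0, 0, 0], 1], [[0, 0, 0], [0, 0, 0], 1]])

```text
time_s: 3.02
tool_pos: [0.5085, -0.152, 0.098]
tool_rot: [-180.0, -0.0, 155.0]
force: [-0.3, -0.7, -0.1]
grip_width: 0.0007
grasp_force: 0.0
```

Request:
drive_tool(moves=[[[0, 0, 1], [0, 0, 0], 1], [[0, 0, 1], [0, 0, 0], 1], [[0, 0, 0], [0, 0, 0], 1], [[0, 0, 0], [0, 0, 0], 1]])

```text
time_s: 3.35
tool_pos: [0.5088, -0.1521, 0.0964]
tool_rot: [180.0, 0.0, 155.0]
force: [-1.1, 0.6, 0.0]
grip_width: 0.0006
grasp_force: 0.0
```

```bash
python3 - <<'E'
from h import *
I,D=env.read_camera("side");cv2.imwrite("pics/b1.png",cv2.resize(I[60:200,240:420],None,fx=4,fy=4,interpolation=cv2.INTER_CUBIC))
print(env.get_obs()["force"])
E
```

```text
[ 0.92057871 -0.06626649 -0.19173827]
```

View pics/b1.png

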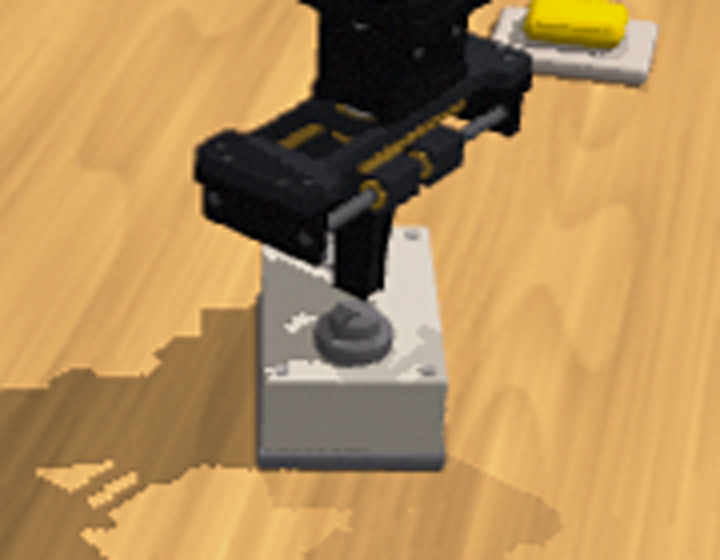

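The picture shows the closed fingertip at about crop (360,295), i.e. image (330,134), not touching the cap at (352,315). I'll measure where the tip really is.

```bash
cat >> h.py <<'E'
def proj(name,p):
    c=env.get_calibration(name);T=np.array(c["T"]);q=T[:3,:3].T@(np.array(p)-T[:3,3])
    return q[0]/q[2]*c["fx"]+c["cx"],q[1]/q[2]*c["fy"]+c["cy"]
E
python3 - <<'E'
from h import *
o=env.get_obs();t=np.array(o["tool_pos"]);print(t,"tip should be px",proj("side",t-[0,0,.022]),"cap",proj("side",(.5097,-.152,.082)))
I,D=env.read_camera("side");P=pts("side",D)
m=(I.max(2)<50)&(D>0);q=P[m&(P[...,2]>.06)&(P[...,2]<.16)&(np.hypot(P[...,0]-.51,P[...,1]+.15)<.06)]
for z in np.arange(.06,.16,.01):
    s=q[(q[:,2]>=z)&(q[:,2]<z+.01)]
    if len(s)>3: print(round(z,3),len(s),s.min(0).round(4),s.max(0).round(4))
E
```

```text
[ 0.50884887 -0.15207365  0.09644663] tip should be px (np.float64(328.75224878273315), np.float64(139.9786635566608)) cap (np.float64(328.54622370901), np.float64(137.07451211197562))
0.1 47 [ 0.4962 -0.1537  0.1001] [ 0.5199 -0.1348  0.1098]
0.11 46 [ 0.4969 -0.1521  0.1101] [ 0.5217 -0.1361  0.1199]
0.12 46 [ 0.4958 -0.1529  0.12  ] [ 0.5202 -0.1345  0.1298]
0.13 56 [ 0.4949 -0.1556  0.13  ] [ 0.5226 -0.134   0.14  ]
0.14 35 [ 0.4949 -0.1544  0.1404] [ 0.5246 -0.1315  0.1499]
0.15 14 [ 0.5032 -0.1386  0.15  ] [ 0.5242 -0.1278  0.1573]
```

Request:
drive_tool(moves=[[[0, 0, 2], [0, 0, 0], 1], [[0, 0, 1], [0, 0, 0], 1], [[0, 0, 0], [0, 0, 0], 1], [[0, 0, 0], [0, 0, 0], 1]])

```text
time_s: 3.78
tool_pos: [0.5087, -0.1521, 0.0933]
tool_rot: [-180.0, -0.0, 155.0]
force: [0.4, 0.7, -0.1]
grip_width: 0.0003
grasp_force: 0.0
```

```bash
python3 - <<'E'
from h import *
I,D=env.read_camera("side");P=pts("side",D)
print(env.get_obs()["force"],env.get_obs()["tool_pos"])
for v in range(120,150,2): print(v,[f"{P[v,u,1]*1e3:.0f},{P[v,u,2]*1e3:.0f},{I[v,u].max()}" for u in range(322,338,3)])
E
```

```text
[0.05401613 0.81741461 0.34467297] [ 0.50875224 -0.15207211  0.09330946]
120 ['-250,61,85', '-141,131,10', '-136,135,12', '-136,136,11', '-148,129,16', '-265,57,147']
122 ['-240,61,130', '-142,125,8', '-138,129,8', '-134,133,11', '-147,126,16', '-254,59,210']
124 ['-230,62,174', '-142,120,6', '-138,124,13', '-138,125,10', '-150,118,16', '-244,59,210']
126 ['-222,62,102', '-144,114,11', '-142,116,12', '-139,119,12', '-152,112,15', '-233,61,217']
128 ['-218,59,197', '-145,109,11', '-141,112,14', '-137,116,9', '-149,109,20', '-228,59,217']
130 ['-211,59,131', '-145,104,6', '-140,108,13', '-135,112,11', '-154,101,18', '-219,60,226']
132 ['-201,60,118', '-144,99,3', '-139,103,10', '-139,105,10', '-154,96,14', '-213,58,225']
134 ['-193,59,142', '-200,56,114', '718,675,5', '-140,99,5', '-196,62,202', '-207,56,222']
136 ['-188,57,145', '-155,81,82', '-158,81,119', '-162,79,64', '-192,60,200', '-192,61,220']
138 ['-149,79,79', '-147,82,77', '-150,81,62', '-152,80,115', '-158,78,126', '-187,59,223']
140 ['-147,75,55', '-143,79,66', '-143,80,94', '-144,81,108', '-151,77,93', '-183,57,170']
142 ['-147,70,65', '-138,78,60', '-140,77,70', '-142,77,75', '-151,72,84', '-154,71,115']
144 ['-139,71,77', '-142,69,56', '-139,73,62', '-139,74,71', '-146,70,116', '-153,66,99']
146 ['-133,70,73', '-133,71,107', '-131,73,103', '-136,71,106', '-139,70,106', '-150,64,88']
148 ['-132,65,55', '-132,66,62', '-133,67,69', '-134,67,74', '-139,65,74', '-149,59,173']
```

Request:
drive_tool(moves=[[[0, 0, 3], [0, 0, 0], 1], [[0, 0, 3], [0, 0, 0], 1], [[0, 0, 2], [0, 0, 0], 1], [[0, 0, 0], [0, 0, 0], 1]])

```text
time_s: 4.17
tool_pos: [0.5083, -0.152, 0.0847]
tool_rot: [-180.0, -0.1, 155.0]
force: [0.2, -1.0, 0.2]
grip_width: 0.0004
grasp_force: 0.0
```

Request:
drive_tool(moves=[[[0, 0, 2], [0, 0, 0], 1], [[0, 0, 2], [0, 0, 0], 1], [[0, 0, 0], [0, 0, 0], 1]])

```text
time_s: 4.42
tool_pos: [0.5085, -0.152, 0.081]
tool_rot: [-180.0, -0.0, 155.0]
force: [-0.3, -0.6, -1.1]
grip_width: 0.0006
grasp_force: 0.0
```

Request:
drive_tool(moves=[[[0, 0, 2], [0, 0, 0], 1], [[0, 0, 1], [0, 0, 0], 1], [[0, 0, 0], [0, 0, 0], 1]])

```text
time_s: 4.67
tool_pos: [0.509, -0.1521, 0.0785]
tool_rot: [180.0, 0.0, 155.0]
force: [0.2, 0.3, 1.6]
grip_width: 0.0005
grasp_force: 1.0
```

Request:
drive_tool(moves=[[[0, 0, 2], [0, 0, 0], 1], [[0, 0, 1], [0, 0, 0], 1], [[0, 0, 0], [0, 0, 0], 1]])

```text
time_s: 4.92
tool_pos: [0.509, -0.1522, 0.0755]
tool_rot: [180.0, 0.0, 155.0]
force: [0.6, 0.0, 3.5]
grip_width: 0.0004
grasp_force: 1.9
```

```bash
python3 - <<'E'
from h import *
I,D=env.read_camera("side");J,E=env.read_camera("top")
o=np.hstack([cv2.resize(I[80:180,280:380],(400,400),interpolation=cv2.INTER_CUBIC),cv2.resize(J[190:290,350:450],(400,400),interpolation=cv2.INTER_CUBIC)])
cv2.imwrite("pics/b2.png",o);print(env.get_obs()["force"])
E
```

```text
[ 0.45999508 -0.50227728  3.82202771]
```

View pics/b2.png

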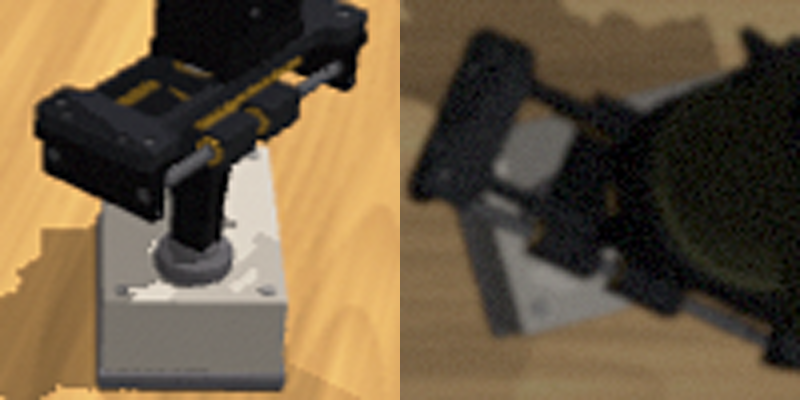

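Pressing has begun: 3.8 N, and the fingers are on the cap at crop (195,250). I push the rest of the way.

Request:
drive_tool(moves=[[[0, 0, 2], [0, 0, 0], 1], [[0, 0, 0.5], [0, 0, 0], 1], [[0, 0, 0], [0, 0, 0], 1]])

```text
time_s: 5.27
tool_pos: [0.5091, -0.1522, 0.0736]
tool_rot: [180.0, 0.0, 155.0]
force: [-1.8, -0.5, 9.5]
grip_width: 0.0006
grasp_force: 4.4
```

Request:
drive_tool(moves=[[[0, 0, 0.7], [0, 0, 0], 1], [[0, 0, 0], [0, 0, 0], 1], [[0, 0, 0], [0, 0, 0], 1]])

```text
time_s: 5.52
tool_pos: [0.5091, -0.1522, 0.0735]
tool_rot: [179.9, 0.0, 155.0]
force: [-4.1, 1.0, 13.5]
grip_width: 0.0002
grasp_force: 6.7
```

Request:
drive_tool(moves=[[[0, 0, -8], [0, 0, 0], 1], [[0, 0, -8], [0, 0, 0], 1], [[0, 0, -32], [0, 0, 0], 1], [[0, 0, -40], [0, 0, 0], 1], [[0, 0, -40], [0, 0, 0], 0.5], [[0, 0, -12], [0, 0, 0], 0.5]])

```text
time_s: 6.02
tool_pos: [0.5112, -0.153, 0.2179]
tool_rot: [179.8, 0.4, 155.0]
force: [0.6, -0.7, -0.2]
grip_width: 0.0072
grasp_force: 0.0
```

Request:
drive_tool(moves=[[[18.1, 34.9, 0], [0, 0, 0], 0.3], [[18.1, 34.9, 0], [0, 0, 0], 0.3], [[18.1, 34.9, 0], [0, 0, 0], 0.3], [[18.1, 34.9, 0], [0, 0, 0], 0.3], [[18.1, 34.9, 0], [0, 0, 0], 0.3], [[18.1, 34.9, 0], [0, 0, 0], 0.3], [[18.1, 34.9, 0], [0, 0, 0], 0.3], [[18.1, 34.9, 0], [0, 0, 0], 0.3], [[18.1, 34.9, 0], [0, 0, 0], 0.3], [[18.1, 34.9, 0], [0, 0, 0], 0.3], [[18.1, 34.9, 0], [0, 0, 0], 0.3], [[0, 0, 0], [0, 0, 0], 0.3]])

```text
time_s: 7.02
tool_pos: [0.4869, 0.29, 0.2109]
tool_rot: [179.9, -0.2, 155.7]
force: [-1.6, 0.2, -1.1]
grip_width: 0.0609
grasp_force: 0.0
```

```bash
python3 - <<'E'
from h import *
I,D=env.read_camera("side");o=env.get_obs();t=np.array(o["tool_pos"]);print(t,o["tool_rot"],o["grip_width"])
cv2.imwrite("pics/k1.png",cv2.resize(I[100:360,150:410],None,fx=2.2,fy=2.2,interpolation=cv2.INTER_CUBIC))
P=pts("side",D);r=np.hypot(P[...,0]-.5097,P[...,1]+.152);print("cap",np.percentile(P[...,2][r<.01],[50]))
y=np.array([.4226,.9063]);x=np.array([-.9063,.4226]);q=P-t;lx=q[...,:2]@x;ly=q[...,:2]@y
m=(D>0)&(abs(lx)<.03)&(abs(ly)<.08)&(P[...,2]>.1)
for z in np.arange(t[2]-.05,t[2]+.06,.01):
    s=m&(P[...,2]>=z)&(P[...,2]<z+.01)
    if s.sum()>2: print(round(z,3),s.sum(),"x",lx[s].min().round(3),lx[s].max().round(3),"y",np.unique((ly[s]*100).round()).tolist())
E
```

```text
[0.48813197 0.28524693 0.21092349] [-1.79962643e+02 -1.11413541e-01  1.55505393e+02] 0.06127618735387272
cap [0.08084562]
0.211 135 x -0.006 0.016 y [-3.0, -2.0, 4.0, 5.0]
0.221 152 x -0.007 0.016 y [-3.0, -2.0, 4.0, 5.0]
0.231 150 x -0.006 0.016 y [-3.0, -2.0, 4.0, 5.0]
0.241 116 x -0.001 0.016 y [-4.0, -3.0, -2.0, 4.0, 5.0]
0.251 90 x -0.008 0.016 y [-4.0, -3.0, -2.0, 4.0, 5.0]
0.261 56 x -0.008 0.015 y [-4.0, -3.0, -2.0]
```

View pics/k1.png

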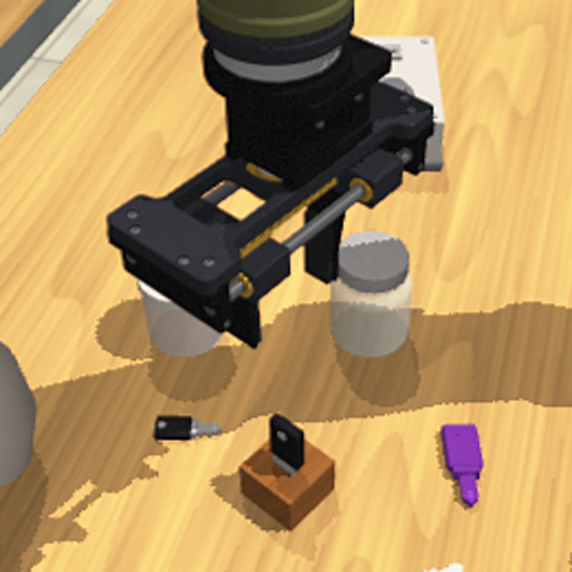

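The picture shows the open gripper above the key, with the cap back up at 0.081. The fingertips end at about the reported TCP height. I let it settle, then measure the tip and lateral offset properly.

Request:
drive_tool(moves=[[[0, 0, 30], [0, 0, 0], 0.35], [[0, 0, 25], [0, 0, 0], 0.35], [[0, 0, 0], [0, 0, 0], 0.35], [[0, 0, 0], [0, 0, 0], 0.35], [[0, 0, 0], [0, 0, 0], 0.35]])

```text
time_s: 7.48
tool_pos: [0.4913, 0.2795, 0.1584]
tool_rot: [179.9, 0.0, 154.9]
force: [-0.4, -0.5, 0.4]
grip_width: 0.0565
grasp_force: 0.0
```

```bash
python3 - <<'E'
from h import *
o=env.get_obs();t=np.array(o["tool_pos"]);print(t,o["tool_rot"],o["grip_width"])
I,D=env.read_camera("side")
P=pts("side",D)
y=np.array([.4226,.9063]);x=np.array([-.9063,.4226]);q=P-t;lx=q[...,:2]@x;ly=q[...,:2]@y
m=(D>0)&(abs(lx)<.03)&(abs(ly)<.08)&(P[...,2]>.1)
for z in np.arange(t[2]-.04,t[2]+.06,.005):
    for sg in(1,-1):
        s=m&(P[...,2]>=z)&(P[...,2]<z+.005)&(ly*sg>0)
        if s.sum()>2: print(round(z-t[2],3),sg,s.sum(),"x",np.percentile(lx[s],[2,98]).round(4),"y",np.percentile(ly[s],[2,50,98]).round(4))
k=(P[...,2]>.045)&(P[...,2]<.09)&(np.hypot(P[...,0]-.491,P[...,1]-.28)<.03)&(I.max(2)<70)
print("key",k.sum(),P[k].max(0),cv2.minAreaRect((P[k][:,:2]*1000).astype(np.float32)))
E
```

```text
[0.49131653 0.27947581 0.15839129] [1.79942536e+02 4.82439084e-02 1.54934556e+02] 0.05654362763204623
0.0 1 17 x [-0.0078  0.0123] y [0.0313 0.0387 0.04  ]
0.0 -1 22 x [-0.0071  0.011 ] y [-0.0336 -0.0269 -0.025 ]
0.005 1 36 x [-0.0067  0.0118] y [0.0317 0.039  0.0398]
0.005 -1 34 x [-0.0081  0.0121] y [-0.034  -0.0267 -0.0254]
0.01 1 27 x [-0.0061  0.0119] y [0.0304 0.0392 0.0403]
0.01 -1 34 x [-0.0091  0.0113] y [-0.0339 -0.0267 -0.0247]
0.015 1 37 x [-0.0059  0.0119] y [0.0305 0.039  0.0406]
0.015 -1 39 x [-0.0086  0.0117] y [-0.0335 -0.0265 -0.0252]
0.02 1 23 x [-0.0038  0.0123] y [0.0303 0.0392 0.04  ]
0.02 -1 28 x [-0.0061  0.0122] y [-0.0332 -0.0264 -0.0252]
0.025 1 26 x [-0.0026  0.0123] y [0.0316 0.0401 0.0414]
0.025 -1 36 x [-0.0024  0.012 ] y [-0.0353 -0.0273 -0.0256]
0.03 1 18 x [0.0006 0.0124] y [0.0357 0.0408 0.0423]
0.03 -1 24 x [0.0013 0.0122] y [-0.0354 -0.0283 -0.0261]
0.035 1 11 x [0.0037 0.0123] y [0.0393 0.0422 0.0436]
0.035 -1 27 x [-0.0082  0.0121] y [-0.037  -0.0287 -0.026 ]
0.04 1 8 x [0.0068 0.0127] y [0.0417 0.0439 0.0442]
0.04 -1 29 x [-0.0097  0.0123] y [-0.0378 -0.0279 -0.0258]
0.045 -1 30 x [-0.008   0.0125] y [-0.0395 -0.0303 -0.025 ]
0.05 -1 29 x [-0.0073  0.003 ] y [-0.0318 -0.0302 -0.0253]
0.055 -1 12 x [-0.0021  0.0067] y [-0.0318 -0.0313 -0.0299]
key 251 [0.50244669 0.29084829 0.08090471] ((489.8564453125, 282.260986328125), (9.68230152130127, 26.47398567199707), 65.61703491210938)
```

Request:
drive_tool(moves=[[[0, 0, 30], [0, 0, 0], 0.35], [[0, 0, 30], [0, 0, 0], 0.35], [[0, 0, 30], [0, 0, 0], 0.35], [[0, 0, 15], [0, 0, 0], 0.35], [[0, 0, 8], [0, 0, 0], 0.35], [[0, 0, 0], [0, 0, 0], 0.35], [[0, 0, 0], [0, 0, 0], 0.35]])

```text
time_s: 8.12
tool_pos: [0.4917, 0.2805, 0.0457]
tool_rot: [179.9, 0.1, 155.0]
force: [-0.4, 0.2, 0.1]
grip_width: 0.0568
grasp_force: 0.0
```

Request:
drive_tool(moves=[[[0, 0, 0], [0, 0, 0], 0.6], [[0, 0, 0], [0, 0, 0], 0.8], [[0, 0, 0], [0, 0, 0], 0.85], [[0, 0, 0], [0, 0, 0], 0.9], [[0, 0, 0], [0, 0, 0], 1], [[0, 0, 0], [0, 0, 0], 1], [[0, 0, 0], [0, 0, 0], 1], [[0, 0, 0], [0, 0, 0], 1]], newtons=40)

```text
time_s: 8.78
tool_pos: [0.4905, 0.28, 0.0442]
tool_rot: [-180.0, -0.0, 155.0]
force: [0.3, -0.7, -0.1]
grip_width: 0.011
grasp_force: 0.1
```

Request:
drive_tool(moves=[[[0, 0, 0], [0, 0, 0], 1], [[0, 0, 0], [0, 0, 0], 1], [[0, 0, 0], [0, 0, 0], 1], [[0, 0, 0], [0, 0, 0], 1]])

```text
time_s: 9.12
tool_pos: [0.4903, 0.2796, 0.044]
tool_rot: [-180.0, -0.0, 155.0]
force: [-0.8, -1.0, 0.6]
grip_width: 0.0099
grasp_force: 40.0
```

Request:
drive_tool(moves=[[[0, 0, -10], [0, 0, 0], 1], [[0, 0, -20], [0, 0, 0], 1], [[0, 0, -30], [0, 0, 0], 1], [[0, 0, -40], [0, 0, 0], 1], [[0, 0, -40], [0, 0, 0], 1], [[0, 0, -20], [0, 0, 0], 1], [[0, 0, 0], [0, 0, 0], 1], [[0, 0, 0], [0, 0, 0], 1]])

```text
time_s: 9.78
tool_pos: [0.4914, 0.2808, 0.2064]
tool_rot: [179.8, 0.1, 155.0]
force: [-0.0, 0.4, -1.7]
grip_width: 0.01
grasp_force: 40.0
```

```bash
python3 - <<'E'
from h import *
o=env.get_obs();t=np.array(o["tool_pos"]);print(t,o["tool_rot"])
I,D=env.read_camera("side");J,E=env.read_camera("top")
P=pts("side",D)
y=np.array([.4226,.9063]);x=np.array([-.9063,.4226]);q=P-t;lx=q[...,:2]@x;ly=q[...,:2]@y
m=(D>0)&(abs(lx)<.02)&(abs(ly)<.03)&(P[...,2]>.1)
for z in np.arange(-.06,.02,.004):
    s=m&(q[...,2]>=z)&(q[...,2]<z+.004)
    if s.sum()>2: print(round(z,3),s.sum(),"x",np.percentile(lx[s],[2,50,98]).round(4),"y",np.percentile(ly[s],[2,50,98]).round(4),int(np.median(I[s].max(1))))
u,v=map(int,proj("side",t-[0,0,.02]));print(u,v)
cv2.imwrite("pics/g1.png",cv2.resize(I[v-50:v+50,u-60:u+60],None,fx=6,fy=6,interpolation=cv2.INTER_CUBIC))
E
```

```text
[0.49144764 0.28075863 0.20640319] [1.79765681e+02 1.05584384e-01 1.55008367e+02]
-0.036 6 x [-0.0045 -0.0001  0.0014] y [0.0034 0.0043 0.0049] 117
-0.032 11 x [-0.0045  0.0009  0.0057] y [0.0008 0.0036 0.0054] 97
-0.028 20 x [-0.0054  0.0008  0.0061] y [0.0001 0.0043 0.0056] 97
-0.024 19 x [-0.0061  0.003   0.0055] y [-0.0002  0.0042  0.0054] 100
-0.02 13 x [-0.0056 -0.0001  0.0056] y [0.0007 0.0044 0.0055] 97
-0.016 6 x [-0.0055  0.0011  0.0057] y [0.004  0.0044 0.006 ] 97
-0.012 14 x [-0.0094  0.0091  0.0099] y [-0.0011  0.0055  0.0076] 103
-0.008 7 x [0.0066 0.0081 0.0099] y [0.0046 0.0066 0.0071] 97
-0.004 9 x [0.009  0.0112 0.0141] y [0.0013 0.0058 0.0074] 19
0.0 28 x [-0.0084  0.0114  0.0139] y [-0.009   0.0068  0.0161] 19
0.004 50 x [-0.009   0.0101  0.0134] y [-0.0102  0.0132  0.0169] 17
0.008 54 x [-0.0103  0.01    0.0144] y [-0.0092  0.0145  0.0166] 15
0.012 57 x [-0.01    0.0101  0.0138] y [-0.0093  0.0139  0.0169] 18
0.016 56 x [-0.0096  0.0103  0.0139] y [-0.009   0.0134  0.0169] 17
278 244
```

View pics/g1.png

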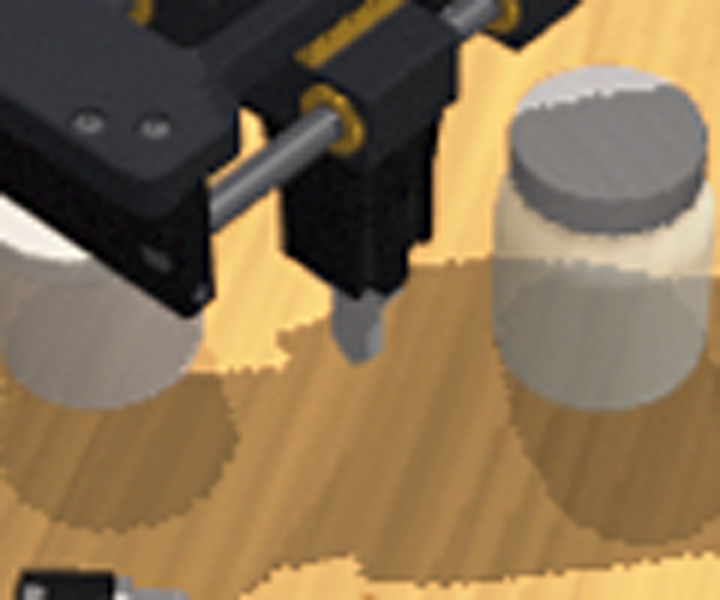

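The key is held: the blade shows under the fingers at crop (360,330), upright. I carry it over the lock and turn the wrist to line up with the slot.

Request:
drive_tool(moves=[[[-18.3, -32.5, 0], [0, 0, 0], 1], [[-18.3, -32.5, 0], [0, 0, 0], 1], [[-18.3, -32.5, 0], [0, 0, 0], 1], [[-18.3, -32.5, 0], [0, 0, 0], 1], [[-18.3, -32.5, 0], [0, 0, 0], 1], [[-18.3, -32.5, 0], [0, 0, 0], 1], [[-18.3, -32.5, 0], [0, 0, 0], 1], [[-18.3, -32.5, 0], [0, 0, 0], 1], [[-18.3, -32.5, 0], [0, 0, 0], 1], [[-18.3, -32.5, 0], [0, 0, 0], 1], [[-18.3, -32.5, 0], [0, 0, 0], 1], [[-18.3, -32.5, 0], [0, 0, 0], 1]])

```text
time_s: 10.88
tool_pos: [0.5236, -0.1677, 0.2025]
tool_rot: [-180.0, -0.1, 155.0]
force: [0.3, 0.1, -0.5]
grip_width: 0.0097
grasp_force: 40.0
```

Request:
drive_tool(moves=[[[-18.3, -32.5, 0], [0, 0, 0], 1], [[-18.3, -32.5, 0], [0, 0, 0], 1], [[0, 0, 0], [0, 0, -0.116], 1], [[0, 0, 0], [0, 0, -0.116], 1], [[0, 0, 0], [0, 0, -0.116], 1], [[0, 0, 0], [0, 0, -0.116], 1], [[0, 0, 0], [0, 0, -0.116], 1], [[0, 0, 25], [0, 0, -0.116], 1], [[0, 0, 25], [0, 0, 0], 1], [[0, 0, 20], [0, 0, 0], 1], [[0, 0, 0], [0, 0, 0], 1], [[0, 0, 0], [0, 0, 0], 1]])

```text
time_s: 11.88
tool_pos: [0.5288, -0.2401, 0.1321]
tool_rot: [179.9, -0.2, -165.1]
force: [-0.1, 0.1, 0.4]
grip_width: 0.01
grasp_force: 40.0
```

```bash
cat > m.py <<'E'
from h import *
import sys
o=env.get_obs();t=np.array(o["tool_pos"]);print(t,o["tool_rot"],o["grip_width"])
I,D=env.read_camera("side")
P=pts("side",D);a=np.radians(o["tool_rot"][2])
x=np.array([np.cos(a),np.sin(a)]);y=np.array([np.sin(a),-np.cos(a)]);q=P-t;lx=q[...,:2]@x;ly=q[...,:2]@y
m=(D>0)&(abs(lx)<.02)&(abs(ly)<.03)&(P[...,2]>.085)
for z in np.arange(-.042,.02,.004):
    s=m&(q[...,2]>=z)&(q[...,2]<z+.004)
    if s.sum()>2: print(round(z,3),s.sum(),"x",np.percentile(lx[s],[2,50,98]).round(4),"y",np.percentile(ly[s],[2,50,98]).round(4),int(np.median(I[s].max(1))))
u,v=map(int,proj("side",t-[0,0,.06]));print(u,v)
cv2.imwrite("pics/"+sys.argv[1],cv2.resize(I[v-50:v+50,u-60:u+60],None,fx=6,fy=6,interpolation=cv2.INTER_CUBIC))
E
python3 m.py l1.png
```

```text
[ 0.52883776 -0.2400654   0.13212513] [ 179.87905122   -0.24752446 -165.13249406] 0.009951440129643043
-0.034 6 x [-0.0071 -0.0038 -0.0004] y [0.0038 0.0043 0.006 ] 85
-0.03 6 x [-0.0071 -0.0016  0.0016] y [0.0013 0.0037 0.0068] 87
-0.026 5 x [-0.0076 -0.0053  0.0013] y [0.0029 0.0044 0.0047] 89
-0.022 9 x [-0.0077 -0.0012  0.0031] y [0.0023 0.0059 0.0083] 87
-0.018 9 x [-0.0079 -0.0011  0.0033] y [0.0023 0.0046 0.0078] 90
-0.014 10 x [-0.0103 -0.0027  0.0071] y [0.0048 0.0058 0.0077] 91
-0.01 12 x [-0.0108 -0.004   0.0069] y [0.0036 0.0063 0.0086] 92
-0.006 18 x [-0.0148 -0.002   0.007 ] y [0.0041 0.0065 0.0098] 39
-0.002 4 x [-0.0156 -0.0022  0.0112] y [0.0045 0.0059 0.009 ] 71
0.002 15 x [-0.0152 -0.0006  0.011 ] y [0.0044 0.0146 0.017 ] 10
0.006 25 x [-0.016  -0.0052  0.0109] y [0.0031 0.0147 0.0184] 13
0.01 18 x [-0.0162 -0.0022  0.0097] y [0.0038 0.0154 0.0185] 11
0.014 20 x [-0.0155 -0.0035  0.0067] y [0.0044 0.0157 0.0189] 12
0.018 19 x [-0.0165 -0.0013  0.0087] y [0.0006 0.0152 0.0191] 11
328 119
```

View pics/l1.png

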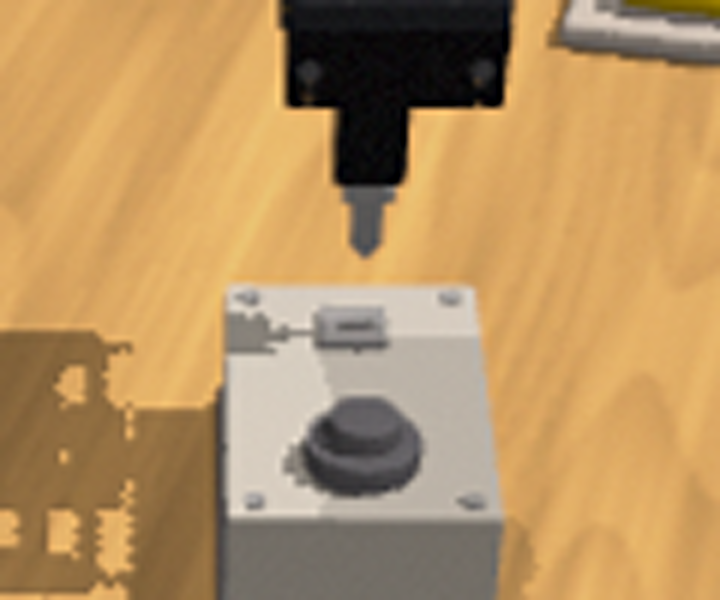

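The picture shows the key tip at crop (365,255), i.e. image (328.8,111.5), and the slot at crop (350,327), i.e. image (326.3,123.5). Both rays are cast in the same view.

```bash
python3 - <<'E'
from h import *
o=env.get_obs();t=np.array(o["tool_pos"]);print(t)
tz=t[2]-.038
tip=ray("side",268+365/6-.4,69+255/6-.4,tz);s=ray("side",268+354/6-.4,69+325/6-.4,.064);pl=ray("side",268+350/6-.4,69+327/6-.4,.064)
print("tip",tip.round(4),"slot",s.round(4),pl.round(4),"diff",(pl-tip).round(4))
# plug by blob: grey darker than box top around the lock, both views
for n,f in(("side","side0.npz"),("top","top0.npz")):
    I=np.load(f)["I"];u,v=proj(n,(.533,-.239,.064));u,v=int(u),int(v)
    g=I[v-9:v+10,u-12:u+13].max(2);print(n,u,v);print(g)
E
```

```text
[ 0.53006633 -0.24065005  0.1337583 ]
tip [ 0.5293 -0.2361  0.0958] slot [ 0.5319 -0.2358  0.064 ] [ 0.5331 -0.234   0.064 ] diff [ 0.0038  0.0022 -0.0318]
side 326 121
[[223 223 221 218 218 220 221 222 221 222 221 221 224 226 225 223 224 228
  230 230 228 226 225 222 219]
 [224 222 219 218 219 221 223 224 223 222 219 224 226 226 224 222 226 229
  230 230 227 226 224 221 216]
 [224 221 218 218 220 222 223 223 224 221 221 225 226 227 224 224 229 230
  230 227 225 225 222 220 215]
 [223 220 219 220 222 224 224 224 222 220 223 227 228 226 223 226 230 230
  231 227 224 225 220 218 210]
 [218 215 214 217 218 218 218 219 217 217 220 221 220 220 217 222 223 224
  222 220 218 218 216 211 207]
 [207 208 207 208 208 209 209 207 207 208 206 210 209 207 208 208 209 209
  207 208 208 208 207 206 206]
 [206 208 207 207 206 206 206 208 208 207 207 207 208 207 205 207 206 207
  206 204 207 206 206 208 207]
 [206 207 206 207 207 206 208 200 200 207 209 210 209 210 209 209 210 210
  209 207 207 207 208 206 206]
 [207 207 206 208 207 207 211 178 166 169 169 169 169 167 169 168 168 166
  198 208 207 206
[... 2372 characters left out ...]
02 106 103  84  59  40  60  73  87 101
  102 109 120 124 131 129 127]
 [133 129 130 130 127 112  95  92  95 106 102  90  74  66  74  79  91 102
  106 108 118 121 130 128 127]
 [131 127 128 131 129 115  99  90  97 101 101  97  85  93  89  97  99 103
  107 113 113 127 128 127 130]
 [129 128 127 131 129 120 108  93  94 103 108 107 101  99 109 111 111 111
  118 117 125 127 129 129 132]
 [129 131 132 127 129 126 117  93  93 100 107 111 110 118 118 121 123 121
  122 126 131 131 131 129 130]
 [128 132 128 129 130 130 118 110 106 106 116 119 122 127 128 127 130 127
  133 133 132 128 128 129 132]
 [134 130 130 131 128 129 129 123 118 118 123 121 129 127 129 129 130 132
  132 127 130 130 132 132 129]]
```

```bash
python3 - <<'E'
from h import *
print("slot side",ray("side",326.7,122.8,.064).round(4),"top",ray("top",434.8,232.6,.064).round(4))
o=env.get_obs();t=np.array(o["tool_pos"]);I,D=env.read_camera("side");print(t,o["tool_rot"])
u0,v0=map(int,proj("side",t-[0,0,.03]));g=I[v0-14:v0+12,u0-9:u0+12].max(2);print(u0-9,v0-14);print(g)
E
```

```text
slot side [ 0.5317 -0.2357  0.064 ] top [ 0.5322 -0.2405  0.064 ]
[ 0.53006633 -0.24065005  0.1337583 ] [ 1.79977069e+02 -8.39066536e-02 -1.65130247e+02]
319 93
[[234 227 225 184  83   7  11   7  11  10  12  13  11  17  10   8 146 232
  236 234 234]
 [230 222 219 183  83   9  10  14  11  11   7  12   9  14   8   8 164 231
  233 233 235]
 [225 220 217 186  88   9   8  12  15  13  11  15  12  16   6   6 167 232
  235 234 234]
 [222 218 220 189  89   7   4  14  14  10  13  12  12  11  12   4 168 229
  234 234 235]
 [220 218 223 188  86   8  13  12  12   8  11  12  11   6  11   7 190 233
  235 234 235]
 [218 218 223 227 121  15   7   3   5   6   3   5  10   4   2  91 219 236
  234 234 234]
 [218 220 225 226 217 143  86  84  85  86  85  84  81 107 191 226 234 235
  234 234 231]
 [219 222 223 221 228 155  95  89  91  90  93  92  88  93 188 231 234 235
  234 234 231]
 [221 224 222 221 225 163 110  90  89  91  91  88  98  94 182 227 234 235
  234 235 231]
 [224 224 220 221 226 226 203 123  85  88  89  85 174 222 229 231 234 234
  234 234 229]
 [225 224 221 221 225 229 204 120  87  88  84  84
[... 675 characters left out ...]
7 225 228 226 226 231 230 226 228 230 233 235 234 233 232 231
  229 226 222]
 [224 226 226 227 227 225 226 231 232 232 228 229 233 235 234 233 230 230
  227 224 219]
 [226 228 228 229 227 225 227 231 230 228 226 231 234 235 233 231 230 229
  226 222 218]
 [226 229 229 228 227 225 230 231 230 229 228 233 235 235 233 230 229 227
  225 220 218]
 [228 229 228 228 225 228 232 232 230 227 231 235 235 235 232 230 229 226
  223 217 215]
 [223 224 223 222 222 224 226 225 223 223 226 227 228 227 224 223 223 221
  218 216 215]
 [216 215 215 215 215 215 215 217 215 214 217 215 215 216 216 216 215 216
  213 215 215]
 [214 213 214 214 216 214 214 215 216 214 215 214 214 213 215 213 213 213
  214 214 214]]
```

Request:
drive_tool(moves=[[[-1.6, 0.6, 15], [0, 0, 0], 1], [[0, 0, 12], [0, 0, 0], 1], [[0, 0, 2], [0, 0, 0], 1], [[0, 0, 2], [0, 0, 0], 1], [[0, 0, 2], [0, 0, 0], 1], [[0, 0, 1], [0, 0, 0], 1], [[0, 0, 0], [0, 0, 0], 1]])

```text
time_s: 12.57
tool_pos: [0.532, -0.2398, 0.1005]
tool_rot: [-180.0, 0.0, -165.1]
force: [-0.3, -0.3, -0.5]
grip_width: 0.0092
grasp_force: 40.0
```

Request:
drive_tool(moves=[[[0, 0, 1], [0, 0, 0], 1], [[0, 0, 1], [0, 0, 0], 1], [[0, 0, 1], [0, 0, 0], 1], [[0, 0, 0], [0, 0, 0], 1]])

```text
time_s: 12.9
tool_pos: [0.5321, -0.2402, 0.0973]
tool_rot: [-179.9, 0.0, -165.1]
force: [1.4, -1.1, -0.5]
grip_width: 0.0096
grasp_force: 40.0
```

Request:
drive_tool(moves=[[[0, 0, 2], [0, 0, 0], 1], [[0, 0, 1], [0, 0, 0], 1], [[0, 0, 1], [0, 0, 0], 1], [[0, 0, 0], [0, 0, 0], 1]])

```text
time_s: 13.23
tool_pos: [0.532, -0.2402, 0.0931]
tool_rot: [-179.9, 0.0, -165.1]
force: [1.0, -1.5, -0.7]
grip_width: 0.0096
grasp_force: 40.0
```

Request:
drive_tool(moves=[[[0, 0, 1], [0, 0, 0], 1], [[0, 0, 1], [0, 0, 0], 1], [[0, 0, 1], [0, 0, 0], 1], [[0, 0, 1], [0, 0, 0], 1], [[0, 0, 0], [0, 0, 0], 1]])

```text
time_s: 13.65
tool_pos: [0.532, -0.2401, 0.0891]
tool_rot: [-180.0, 0.0, -165.1]
force: [1.9, -3.6, 0.9]
grip_width: 0.0097
grasp_force: 40.0
```

Request:
drive_tool(moves=[[[-0.3, -0.6, 1], [0, 0, 0], 1], [[0, 0, 1], [0, 0, 0], 1], [[0, 0, 1], [0, 0, 0], 1], [[0, 0, 1], [0, 0, 0], 1], [[0, 0, 0], [0, 0, 0], 1]])

```text
time_s: 14.07
tool_pos: [0.5324, -0.2402, 0.0855]
tool_rot: [180.0, 0.0, -165.1]
force: [0.2, -2.1, 3.2]
grip_width: 0.0097
grasp_force: 40.0
```

Request:
drive_tool(moves=[[[0, 0, 1], [0, 0, 0], 1], [[0, 0, 1], [0, 0, 0], 1], [[0, 0, 1], [0, 0, 0], 1], [[0, 0, 1], [0, 0, 0], 1], [[0, 0, 0], [0, 0, 0], 1]])

```text
time_s: 14.48
tool_pos: [0.5319, -0.2403, 0.0806]
tool_rot: [180.0, -0.0, -165.1]
force: [-0.6, -4.1, 0.0]
grip_width: 0.0098
grasp_force: 40.0
```

Request:
drive_tool(moves=[[[0, -0.5, 1], [0, 0, 0], 1], [[0, 0, 1], [0, 0, 0], 1], [[0, 0, 1], [0, 0, 0], 1], [[0, 0, 1], [0, 0, 0], 1], [[0, 0, 0], [0, 0, 0], 1]])

```text
time_s: 14.9
tool_pos: [0.5325, -0.2403, 0.077]
tool_rot: [180.0, 0.0, -165.1]
force: [-0.1, -0.8, 2.6]
grip_width: 0.0095
grasp_force: 40.0
```

Request:
drive_tool(moves=[[[0, 0, 1], [0, 0, 0], 1], [[0, 0, 1], [0, 0, 0], 1], [[0, 0, 0], [0, 0, 0], 1], [[0, 0, 0], [0, 0, 0], 1]])

```text
time_s: 15.23
tool_pos: [0.5325, -0.2403, 0.0748]
tool_rot: [180.0, 0.0, -165.1]
force: [0.5, -1.6, -0.4]
grip_width: 0.0096
grasp_force: 40.0
```

Request:
drive_tool(moves=[[[0, 0, 1], [0, 0, 0], 1], [[0, 0, 0.5], [0, 0, 0], 1], [[0, 0, 0], [0, 0, 0], 1]])

```text
time_s: 15.48
tool_pos: [0.5325, -0.2403, 0.074]
tool_rot: [180.0, 0.0, -165.1]
force: [-0.8, -0.1, 4.6]
grip_width: 0.0096
grasp_force: 40.0
```

Request:
drive_tool(moves=[[[0, 0, 0.7], [0, 0, 0], 1], [[0, 0, 0.5], [0, 0, 0], 1], [[0, 0, 0], [0, 0, 0], 1], [[0, 0, 0], [0, 0, 0], 1]])

```text
time_s: 15.82
tool_pos: [0.5326, -0.2404, 0.0739]
tool_rot: [179.9, 0.0, -165.1]
force: [-3.6, 0.8, 12.0]
grip_width: 0.0095
grasp_force: 40.0
```

The shoulder is seated: TCP at 0.074 as expected, 12 N. Now I turn clockwise (+wz).

Request:
drive_tool(moves=[[[0, 0, 0], [0, 0, 0.1], 1], [[0, 0, 0], [0, 0, 0.1], 1], [[0, 0, 0], [0, 0, 0.1], 1], [[0, 0, 0], [0, 0, 0.1], 1], [[0, 0, 0], [0, 0, 0.1], 1], [[0, 0, 0], [0, 0, 0], 1]], newtons=50)

```text
time_s: 16.32
tool_pos: [0.533, -0.2405, 0.0739]
tool_rot: [179.9, 0.1, 166.0]
force: [-3.4, 0.0, 11.6]
grip_width: 0.0094
grasp_force: 50.0
```

Request:
drive_tool(moves=[[[0, 0, 0], [0, 0, 0.1], 1], [[0, 0, 0], [0, 0, 0.1], 1], [[0, 0, 0], [0, 0, 0.1], 1], [[0, 0, 0], [0, 0, 0.1], 1], [[0, 0, 0], [0, 0, 0], 1]])

```text
time_s: 16.73
tool_pos: [0.5329, -0.2409, 0.0739]
tool_rot: [180.0, 0.0, 143.1]
force: [-2.5, -0.2, 10.3]
grip_width: 0.0097
grasp_force: 50.0
```

Going smoothly; continuing.

Request:
drive_tool(moves=[[[0, 0, 0], [0, 0, 0.1], 1], [[0, 0, 0], [0, 0, 0.1], 1], [[0, 0, 0], [0, 0, 0.1], 1], [[0, 0, 0], [0, 0, 0.1], 1], [[0, 0, 0], [0, 0, 0.1], 1], [[0, 0, 0], [0, 0, 0], 1]])

```text
time_s: 17.23
tool_pos: [0.5331, -0.241, 0.0739]
tool_rot: [179.9, 0.0, 114.4]
force: [-2.9, -0.7, 10.5]
grip_width: 0.0095
grasp_force: 50.0
```

Request:
drive_tool(moves=[[[0, 0, 0], [0, 0, 0.1], 1], [[0, 0, 0], [0, 0, 0.08], 1], [[0, 0, 0], [0, 0, 0], 1], [[0, 0, 0], [0, 0, 0], 1]])

```text
time_s: 17.57
tool_pos: [0.5332, -0.241, 0.0739]
tool_rot: [179.9, 0.0, 104.4]
force: [-1.9, -1.0, 10.3]
grip_width: 0.0094
grasp_force: 50.0
```

```bash
python3 -c "
from h import *
print(env.get_obs())"
```

```text
{'time_s': 17.5667, 'qpos': array([-20.93417118,  23.77028299,  52.07720171, 103.82271796,
       -21.02168663,  62.59158834,  53.02668422]), 'joint_velocities': array([ 0.24861192, -0.10487145, -0.29071472, -0.0745561 ,  0.06310968,
        0.04610931,  0.38066176]), 'effort': array([ -0.58935245, -32.30302334,   8.03552717, -23.20739508,
        -0.57929607,  -0.5831898 ,  -0.16974579]), 'tool_pos': array([ 0.5331933 , -0.24098547,  0.07388347]), 'tool_rot': array([1.79921708e+02, 3.20419884e-02, 1.04364332e+02]), 'force': array([-1.93813475, -0.96449147, 10.34994961]), 'wrist_torque': array([-0.07272909,  0.60822574,  0.09039283]), 'grasp_force': 50.00193330226466, 'grip_width': 0.009352127201259462}
```

Request:
drive_tool(moves=[[[0, 0, 0], [0, 0, 0.08], 1], [[0, 0, 0], [0, 0, 0.06], 1], [[0, 0, 0], [0, 0, 0], 1], [[0, 0, 0], [0, 0, 0], 1]])

```text
time_s: 17.9
tool_pos: [0.5332, -0.241, 0.0739]
tool_rot: [179.9, 0.0, 96.3]
force: [-1.8, 0.0, 11.3]
grip_width: 0.0093
grasp_force: 50.0
```

```bash
python3 - <<'E'
from h import *
o=env.get_obs();print(o["wrist_torque"],o["force"],o["tool_rot"])
I,D=env.read_camera("side");P=pts("side",D)
cv2.imwrite("pics/f.png",cv2.resize(I[75:165,270:390],None,fx=6,fy=6,interpolation=cv2.INTER_CUBIC))
r=np.hypot(P[...,0]-.5097,P[...,1]+.152);print("cap",np.median(P[...,2][r<.008]))
E
```

```text
[-0.14833432  0.49932186  0.0495365 ] [-1.78460872  0.01936087 11.2881791 ] [1.79911905e+02 2.34518468e-02 9.63442231e+01]
cap 0.08113626307014654
```

View pics/f.png

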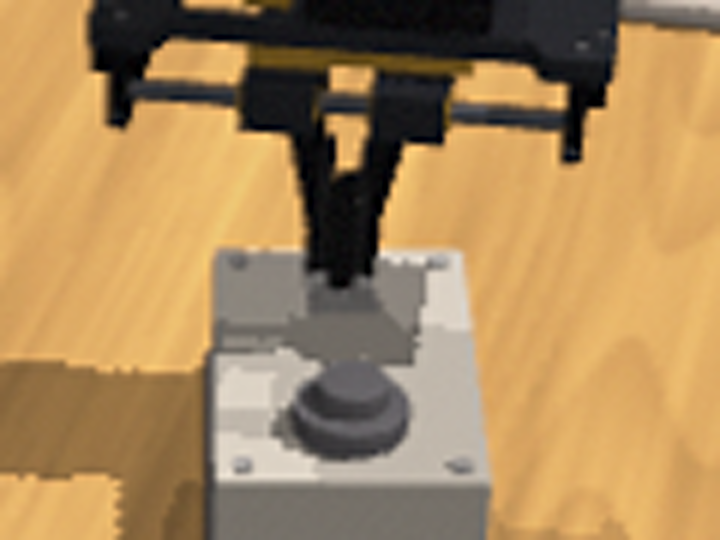

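The picture shows the key bow squarely between the fingers, seated on the plug at crop (342,280), with the cap up (0.081). One last small turn against the stop.

Request:
drive_tool(moves=[[[0, 0, 0], [0, 0, 0.05], 1], [[0, 0, 0], [0, 0, 0], 1], [[0, 0, 0], [0, 0, 0], 1], [[0, 0, 0], [0, 0, 0], 1]])

```text
time_s: 18.28
tool_pos: [0.5332, -0.2411, 0.0739]
tool_rot: [179.9, 0.0, 93.5]
force: [-2.9, -0.4, 10.6]
grip_width: 0.0098
grasp_force: 50.0
```

```bash
python3 - <<'E'
from h import *
o=env.get_obs();print(o["wrist_torque"],o["force"],o["tool_rot"],o["tool_pos"],o["grasp_force"])
if abs(o["force"]).max()<25 and o["tool_pos"][2]<.0755: print(env.sign_off())
E
```

```text
[-0.15768368  0.56015403  0.11613637] [-2.88406752 -0.41369488 10.61861228] [1.79905973e+02 1.51404850e-02 9.34880611e+01] [ 0.53320981 -0.24106284  0.07386647] 50.00152604654431
the job is handed in; nothing more can be done
None
```

I pressed and released the button, pushed the key home, and turned it about 101° clockwise, and the job is handed in at about 18 s with the key still gripped at 50 N; I couldn't read the plug angle directly, and the sign-off gave no verdict.

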